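Slide the last bottle into the packing rack

TASK

The last bottle of an order still stands out on the packing bench in front of the low wooden rack. Push it low down so that it slides upright along the bench into the rack's one empty bay (the one with the paper slip) until it stands against the back stop; do not touch its neck or cap, tip it, or pick it up. Leave the two bottles already in the rack and everything else on the bench where they are.

Things in the scene. Friction and masses are not known exactly. Their poses are not given: they have to be found in the camera images.
- bottle: The bottle to push, the one standing outside the rack. White, 230 mm tall, about 0.4 kg: straight round body 60 mm in diameter up to 80 mm, a shoulder narrowing to 30 mm at 130 mm, then a 26 to 30 mm neck and a 32 mm grey cap. Pushed 15 to 30 mm above the bench it slides; pushed high up it tips. Origin: centre of its underside; z up along the bottle.
- rack: Low plywood rack fixed on the bench: four dividers and a back stop, 45 mm high, 8 mm thick, no floor, open on its -x side (towards the robot). Three bays along its y, 96 mm apart, each 88 mm clear and 62 mm deep. Turned up to 12 degrees. Origin: on the bench at the home spot of the middle bay (30 mm before the stop's face, 32 mm behind the mouth). x points into the bays.
- slip: Paper slip lying flat on the bench in the one empty bay (under 1 mm, does not hinder sliding). Origin: on the bench where the centre of the bottle stands when fully home in that bay (30 mm before the back stop's face, midway between the dividers). Its x points into the bay towards the back stop, parallel to the rack's x.
- racked_a: A bottle like the first (60 mm in diameter, 230 mm tall) already home in one bay. Loose. Origin: centre of its underside.
- racked_b: Another such bottle, already home in another bay. Loose. Origin: centre of its underside.
- tape: Bystander: roll of brown tape lying flat, 104 mm outside, 48 mm high. Origin: centre of its underside.
- carton: Bystander: small closed cardboard carton 150 x 110 x 90 mm. Origin: centre of its underside.
- mug: Bystander: blue mug, 80 mm across, 95 mm high. Origin: centre of its underside.
- scanner: Bystander: hand scanner lying down, about 165 mm long, 55 mm wide, 30 mm high, head towards its x. Origin: underside, near its middle.
- jar: Bystander: clear jar with a steel cap, 68 mm across, 85 mm high. Origin: centre of its underside.
- bottle_neck: Neck and cap of the same bottle, rigidly part of it, not to be touched. Origin: on the bottle's axis 130 mm above the bench, where the neck begins.

How it is judged (in metres and radians):
At the end, for the whole second after the job is handed in: The bottle stands upright (within 0.06 rad) and at rest on the bench in the bay with the slip, between its dividers, its side within 10 mm of the back stop (x of bottle in the frame of slip between -0.01 and 0.006 m and y of bottle in the frame of slip between -0.018 and 0.018 m and angle between bottle's own z axis and vertical below 0.06 rad and height (world z) of bottle below 0.004 m and linear speed of bottle below 0.01 m/s); the robot touches nothing.
It fails at once if the bottle is tipped (leans more than 0.3 rad) (angle between bottle's own z axis and vertical above 0.3 rad).
It fails at once if the bottle is lifted off the bench (more than 12 mm) (height (world z) of bottle above 0.012 m).
It fails at once if the robot touches the bottle's neck or cap (contact force between bottle_neck and the fingers above 0.5 N or contact force between bottle_neck and the arm above 0.5 N).
It fails at once if a racked bottle is shifted more than 15 mm or another thing on the bench more than 20 mm (distance of any of racked_a, racked_b from where it was at the start of the episode above 0.015 m or distance of any of tape, carton, mug, scanner, jar from where it was at the start of the episode above 0.02 m).
It also fails if it takes over 61 s, if anything falls off the work surface, if the arm or the gripper's body presses on something with over 40 N, if the wrist force passes 120 N, or if a joint passes its speed limit or range.

ROBOT

A 6-joint arm with a two-finger parallel gripper is mounted at the origin on the work surface. World frame = base frame: x ahead of the robot, y to its left, z up, the work surface at z = 0. Lengths are in m, angles in degrees, forces in N, time in s.
With the tool pointing down it reaches from about 0.25 to 0.8 m from the base axis. Payload 3.9 kg.
Tool frame: the origin (TCP) lies on the centre line of the jaws, within the pads' length; the fingertips stand 11 mm ahead of it and the grasp point (between the pads) lies 8 mm behind it; z points along the fingers, x is the direction in which the jaws open and shut, and the axes are right-handed (so a half turn about z gives the same grasp; the last joint's range is limited). The gripper opens to 85 mm and grips with 20 to 120 N. Pads are 22 mm wide; open, the fingers measure 114 mm over their backs; the gripper's body (76 mm by 85 mm) begins 54 mm behind the grasp point. The pads swing forward as they close: fully open they stand 13 mm farther back than shut.
Start: joints at [75.573, 14.897, -7.913, 67.191, 0, 90], TCP at [0.131, 0.508, 0.242] pointing down, gripper open.
Joint ranges: [-159.42, 159.42], [-47.68, 98.78], [-73.54, 78.23], [-108.79, 121.32], [-90, 84.71], [-180, 180]. Speed limits (degrees/s): [147.25, 147.25, 180, 180, 180, 180].

INTERFACE

Orientations are given as a 3x3 rotation matrix whose columns are the frame's x, y, z axes.
In Python, from workcell import robot, viewer, order gives the robot as it stands.
- The arm moves only by the tool step_arm, never from a script. Its argument "targets" is a list of rows, each an object with "slide": the shift along the tool's x, y, z as a fraction of full scale, a list of three; "rotation": the turn, a rotation vector about the tool's x, y, z as a fraction of full scale, a list of three; "claw": the opening, from 0 (shut) to 1 (fully open). In form: [{"slide": [x, y, z], "rotation": [rx, ry, rz], "claw": claw}, ...]. A call has 1 to 5 rows; each row shifts and turns the commanded pose from where the row before left it, along the tool's axes as they then stand; what a row does not reach is not made up. Full scale, the value 1, is 50 mm for a shift and 45 degrees for a turn. A row lasts 1/12 s, in which the tool goes at most 41.7 mm and 7.16 degrees, less where a joint would pass 70% of its speed; a pose out of reach is approached as far as the arm can. A call with a number of a shift or a turn outside -1 to 1 is refused whole. A call with a gripper value outside its range is refused whole. The fingers move at their own pace and stop on an object; the grip force is fixed at half the most. Time passes only in rows, so rows that do not move let the fingers close. It gives the time, the measured TCP pose, the force and the opening at its end, in the units of the state.
- robot.state(): the state, without advancing time (a new reading comes with each control period).
- viewer.capture(name): name is "side" or "top" or "wrist"; returns a dict with "color" (420x560x3 uint8, blue, green, red), "range_z" (420x560 float32, m along the optical axis (not along the pixel's ray), 0 where there is no reading), "mtx" (3x3 intrinsics, pixels), "T" (4x4, takes a point from camera to world coordinates). Camera axes: x right, y down, z forward; pixel columns grow to the right and rows downward; lengths in m; the calibration is good to about 2 mm. A picture is of the moment at which its call begins.
- order.finish_job(): hands the job in, once; it reports no verdict.
The state is a dict: "t": time; "q": joint angles; "dq": joint speeds; "joint_torque": joint torques, N m; "tcp_pos": TCP position; "ee_rot": TCP orientation; "wrist_force": force on the tool from outside, world axes, zero at the start; "torque": the same for the moment, N m; "gripper_width": opening from 0.0 (shut) to 1.0 (fully open).
Only numpy, scipy, OpenCV 4.12 (cv2) and the standard library are available. Lean on these libraries where they do the work, as an engineer would, in place of code of your own. Each camera call takes 0.05 s, during which the arm holds its last target.

## Working session

There is one attempt and no reset: what is moved stays moved. The work goes in short steps, Python scripts to look and compute and a tool call to move; the robot and the scene stay as the last step left them, time stands still between calls to the robot, and variables do not carry over. Pictures are saved under pics/ and viewed, and the job is handed in when it is done.

Besides the shell and the picture viewer there is one more tool, called after "Emit:" as name(argument=value, ...) on one line, values as JSON. step_arm: Moves the arm, as the interface text tells. Its arguments: {"type":"object","properties":{"targets":{"type":"array"}},"required":["targets"]}

```bash
mkdir -p pics; ls
python3 - <<'E'
from workcell import robot, viewer, order
import cv2,pickle
s=robot.state();print(s)
for n in("top","side","wrist"):
    c=viewer.capture(n);cv2.imwrite(f"pics/{n}0.png",c["color"]);pickle.dump(c,open(f"{n}0.pkl","wb"));print(n,c["mtx"].tolist(),c["T"].round(4).tolist())
E
```

```text
pics
{'t': 0.0, 'q': array([ 7.55719619e+01,  1.49360215e+01, -7.98661887e+00,  6.71897468e+01,
       -2.74075167e-04,  8.99992167e+01]), 'dq': array([ 0.06898745, -0.05291877, -0.05462175, -0.07641528,  0.09532797,
        0.01463761]), 'joint_torque': array([ 4.88786372e-04, -4.05680358e+01,  2.53920686e+01,  1.87236612e-02,
        1.53668211e-04,  3.10971537e-06]), 'tcp_pos': array([0.13064709, 0.50779912, 0.24145656]), 'ee_rot': array([[ 2.49150121e-01,  9.68464756e-01, -4.84108553e-04],
       [ 9.68462890e-01, -2.49150591e-01, -1.90085341e-03],
       [-1.96152547e-03,  4.75668900e-06, -9.99998076e-01]]), 'wrist_force': array([ 0.78073459,  0.47744361, -0.32419313]), 'torque': array([ 0.00487393, -0.05123238,  0.03522594]), 'gripper_width': 0.9969426536006425}
top [[420.59073279729415, 0.0, 278.191294291537], [0.0, 420.59073279729415, 211.05715192125663], [0.0, 0.0, 1.0]] [[-0.0092, -0.9886, 0.1503, 0.3768], [-0.9998, 0.0113, 0.0137, -0.0088], [-0.0153, -0.1502, -0.9885, 1.1539], [0.0, 0.0, 0.0, 1.0]]
side [[421.7925456864298, 0.0, 276.3267148212269], [0.0, 421.7925456864298, 211.2615401499914], [0.0, 0.0, 1.0]] [[0.9518, -0.2282, 0.2051, 0.2798], [-0.3068, -0.6984, 0.6466, -0.802], [-0.0043, -0.6783, -0.7348, 1.0212], [0.0, 0.0, 0.0, 1.0]]
wrist [[340.00412544357187, 0.0, 280.26534824709074], [0.0, 340.00412544357187, 206.5746815159296], [0.0, 0.0, 1.0]] [[0.2486, 0.9203, 0.3021, 0.053], [0.9686, -0.2357, -0.0789, 0.5292], [-0.0014, 0.3123, -0.95, 0.3743], [0.0, 0.0, 0.0, 1.0]]
```

View pics/top0.png

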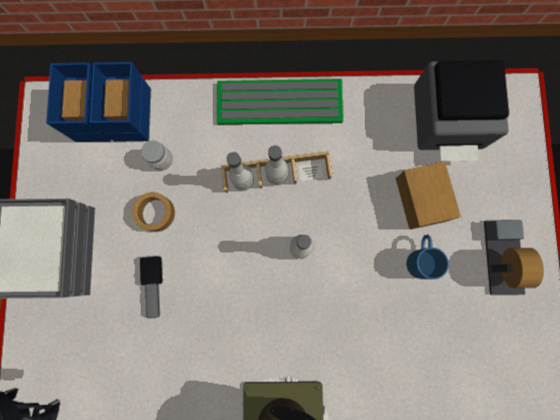

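View pics/side0.png

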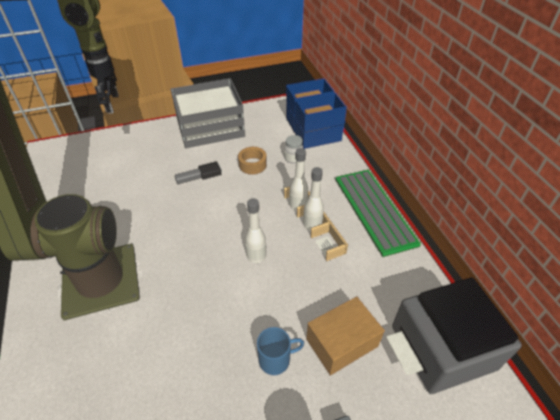

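The top view shows the bottle near (303,246) and the empty bay with its slip at (313,168), the rightmost bay. The two racked bottles are at (239,175) and (277,168), and all the bystanders are well away. Next I'll measure using depth.

```bash
cat > h.py <<'E'
import numpy as np,cv2
from scipy.optimize import least_squares
def cloud(c):
    v,u=np.mgrid[0:420,0:560];z=c["range_z"];K=c["mtx"]
    P=np.stack([(u-K[0,2])/K[0,0]*z,(v-K[1,2])/K[1,1]*z,z,np.ones_like(z)],-1)@c["T"].T
    P=P[...,:3];P[z==0]=np.nan;return P
def proj(c,p):
    q=np.linalg.inv(c["T"])@np.r_[p,1];q=c["mtx"]@q[:3];return q[:2]/q[2]
def circ(xy,r):
    f=least_squares(lambda p:np.hypot(xy[:,0]-p[0],xy[:,1]-p[1])-r,xy.mean(0),loss="soft_l1",f_scale=.002);return f.x,np.abs(f.fun).mean()
E
python3 - <<'E'
from h import *
import pickle
for n in("top","side"):
    c=pickle.load(open(n+"0.pkl","rb"));P=cloud(c)
    print(n,"bench z",np.nanmedian(P[(abs(P[...,0]-.35)<.03)&(abs(P[...,1])<.15)][:,2]))
    def sel(x0,x1,y0,y1,z0,z1): 
        m=(P[...,0]>x0)&(P[...,0]<x1)&(P[...,1]>y0)&(P[...,1]<y1)&(P[...,2]>z0)&(P[...,2]<z1);return P[m]
    # bottle
    b=sel(.3,.56,-.15,.02,.02,.3);print("bottle",len(b),b.min(0),b.max(0))
    w=b[(b[:,2]<.08)];
    # body: points
    print(" body circ",circ(w[:,:2],.03),len(w)); t=b[b[:,2]>.2];print(" cap",t.mean(0),t.min(0),t.max(0))
    t=b[b[:,2]>.222];print(" captop",t.mean(0),len(t))
    hsv=cv2.cvtColor(c["color"],cv2.COLOR_BGR2HSV)
    m=(P[...,0]>.5)&(P[...,0]<.75)&(P[...,1]>-.2)&(P[...,1]<.2)&(P[...,2]>.035)&(P[...,2]<.052)&(hsv[...,1]>60)
    r=P[m];print("rack",len(r),r.min(0),r.max(0))
    np.save(n+"_rack.npy",r)
    if n=="top":
        for p in r[::6]:print(p[:2].round(3),end=" ")
    big=cv2.resize(c["color"][(120 if n=="top" else 130):(280),200:360],None,fx=4.5,fy=3.7,interpolation=cv2.INTER_CUBIC);cv2.imwrite(f"pics/{n}_zoom.png",big)
E
```

```text
top bench z -0.0007002940222764487
bottle 459 [ 0.41941131 -0.08172809  0.02754364] [ 0.47783494 -0.02311683  0.2327968 ]
 body circ (array([ 0.44913789, -0.0525772 ]), np.float64(0.0003593759619010736)) 37
 cap [ 0.44831538 -0.05190387  0.22799271] [ 0.43373395 -0.06750958  0.20241455] [ 0.46365276 -0.03667649  0.2327968 ]
 captop [ 0.44904291 -0.05226939  0.229131  ] 161
rack 552 [ 0.60501561 -0.13717302  0.03502304] [0.70807118 0.16121423 0.05035974]
[ 0.707 -0.114] [ 0.707 -0.131] [ 0.703 -0.105] [ 0.703 -0.122] [ 0.702 -0.076] [ 0.703 -0.093] [ 0.702 -0.109] [ 0.7   -0.125] [ 0.699 -0.06 ] [ 0.699 -0.076] [ 0.699 -0.092] [ 0.698 -0.108] [ 0.701 -0.126] [ 0.697 -0.038] [ 0.697 -0.054] [ 0.696 -0.07 ] [ 0.695 -0.087] [ 0.698 -0.104] [ 0.694 -0.008] [ 0.694 -0.024] [ 0.693 -0.04 ] [ 0.694 -0.057] [ 0.693 -0.073] [ 0.693 -0.13 ] [ 0.691 -0.016] [ 0.692 -0.032] [ 0.691 -0.049] [ 0.69  -0.127] [ 0.688 -0.013] [ 0.69 -0.03] [ 0.687 -0.13 ] [0.686 0.044] [ 0.688 -0.016] [ 0.684 -0.13 ] [0.684 0.063] [0.684 0.047] [ 0.683 -0.035] [0.681 0.093] [0.683 0.077] [0.68 0.06] [0.681 0.044] [ 0.
[... 503 characters left out ...]
44 -0.042] [0.644 0.153] [ 0.641 -0.04 ] [0.641 0.15 ] [ 0.637 -0.042] [0.637 0.055] [0.633 0.058] [0.633 0.155] [ 0.63  -0.037] [0.628 0.058] [0.626 0.152] [0.624 0.152] [0.621 0.155] [0.619 0.052] [0.617 0.055] [0.614 0.153] [0.607 0.152] side bench z -0.0011367295580686498
bottle 891 [ 0.4217348  -0.08701956  0.02004322] [ 0.481857   -0.03838625  0.23260918]
 body circ (array([ 0.45204082, -0.0539026 ]), np.float64(0.0009893499559665705)) 269
 cap [ 0.45032023 -0.0600874   0.22167941] [ 0.4365054  -0.07125871  0.20075906] [ 0.46735346 -0.03838625  0.23260918]
 captop [ 0.4511173  -0.05717143  0.22779043] 104
rack 332 [ 0.60826326 -0.14353488  0.03505678] [0.710199   0.15190281 0.04880288]
```

View pics/top_zoom.png

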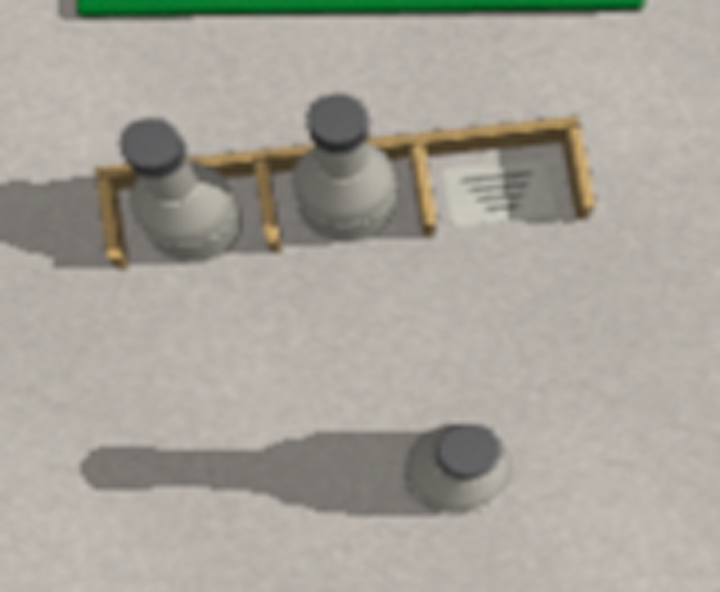

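```bash
cat > rack.py <<'E'
from h import *
for n in("top","side"):
    r=np.load(n+"_rack.npy")
    r=r[r[:,2]>.039][:,:2]
    # rotate and find the template: stop strip |x-s|<4mm ; divider strips
    def res(p):
        a,x0,y0=p;c,s=np.cos(a),np.sin(a)
        d=r-[x0,y0];lx=d[:,0]*c+d[:,1]*s;ly=-d[:,0]*s+d[:,1]*c
        # signed band: distance outside of union of strips (mid lines, segment)
        ds=[np.hypot(lx-34,0)] if 0 else [np.hypot(lx-.034,np.maximum(abs(ly)-.148,0))]
        for k in(-.144,-.048,.048,.144): ds.append(np.hypot(ly-k,np.maximum(abs(lx-.003)-.035,0)))
        return np.min(ds,0)
    best=min((least_squares(res,[a0,.66,y],loss="soft_l1",f_scale=.003) for a0 in(.05,.1,.15) for y in(-.0,.01,.02)),key=lambda f:f.cost)
    a,x0,y0=best.x;print(n,np.degrees(a),x0,y0,best.fun.mean(),np.percentile(best.fun,90))
    for k in(-.096,0,.096):print("  bay",x0-np.sin(a)*k,y0+np.cos(a)*k)
E
python3 rack.py
```

```text
top 6.837764563981791 0.6533054418806477 0.010535658753021572 0.002050383051920238 0.003705345672292519
  bay 0.6647350503903241 -0.08478151729261846
  bay 0.6533054418806477 0.010535658753021572
  bay 0.6418758333709712 0.10585283479866159
side 6.877376628824006 0.6560528975246316 0.007199986005813547 0.0022856131049753693 0.004149854980256302
  bay 0.6675484018713562 -0.08810926527555177
  bay 0.6560528975246316 0.007199986005813547
  bay 0.644557393177907 0.10250923728717887
```

```bash
cat > go.py <<'E'
import sys,numpy as np
from workcell import robot
from scipy.spatial.transform import Rotation as R
def plan(pos=None,head=None,tilt=40):
    s=robot.state();M=np.array(s["ee_rot"]);p=np.array(s["tcp_pos"])
    z=M[:,2];print("t %.2f tcp"%s["t"],p.round(4),"heading %.1f tilt %.1f"%(np.degrees(np.arctan2(z[1],z[0])),np.degrees(np.arccos(-z[2]))),"F",s["wrist_force"].round(1),"w %.2f"%s["gripper_width"],"q",s["q"].round(0))
    if head is not None:
        h,t=np.radians([head,tilt]);zt=np.array([np.sin(t)*np.cos(h),np.sin(t)*np.sin(h),-np.cos(t)]);xt=np.array([-np.sin(h),np.cos(h),0]);T=np.c_[xt,np.cross(zt,xt),zt]
        rv=R.from_matrix(M.T@T).as_rotvec(degrees=True);n=int(np.ceil(np.linalg.norm(rv)/6.9));print("rot rows",n,"each",(rv/45/max(n,1)).round(3));M=T
    if pos is not None:
        d=M.T@(np.array(pos)-p);print("slide total(units)",(d/.05).round(3),"mm",np.linalg.norm(d)*1e3)
E
python3 -c "
from go import *
plan([.375,-.028,.242],-18)"
```

```text
t 0.15 tcp [0.1307 0.5079 0.2416] heading -105.5 tilt 0.1 F [-0.7 -0.8  0.1] w 1.00 q [76. 15. -8. 67.  0. 90.]
rot rows 6 each [-0.148 -0.004  0.013]
slide total(units) [-8.684  6.102  5.111] mm 589.011171127
```

Emit:
step_arm(targets=[{"slide": [-0.75, 0.1, 0], "rotation": [0, 0, 0], "claw": 0.38}, {"slide": [-0.75, 0.1, 0], "rotation": [0, 0, 0], "claw": 0.38}, {"slide": [-0.75, 0.1, 0], "rotation": [0, 0, 0], "claw": 0.38}, {"slide": [-0.75, 0.1, 0], "rotation": [0, 0, 0], "claw": 0.38}, {"slide": [-0.75, 0.1, 0], "rotation": [0, 0, 0], "claw": 0.38}])

```text
t: 0.57
tcp_pos: [0.1078, 0.3186, 0.2417]
ee_rot: [[0.249, 0.969, -0.0], [0.969, -0.249, -0.001], [-0.001, -0.0, -1.0]]
wrist_force: [0.9, -0.5, 1.4]
gripper_width: 0.381
```

```bash
python3 -c "
from go import *
s=robot.state();print(np.array(s['ee_rot']).T@(np.array([.36,-.028,.242])-s['tcp_pos'])/.05)
plan([.375,-.028,.242],-18)"
```

```text
[-5.45843931e+00  6.60949699e+00  5.01371721e-04]
t 0.57 tcp [0.1078 0.3186 0.2417] heading -104.5 tilt 0.1 F [ 0.9 -0.5  1.4] w 0.38 q [ 71.  -4. -29.  64.  -0.  86.]
rot rows 6 each [-0.148 -0.004  0.013]
slide total(units) [-4.941  5.537  4.639] mm 437.5959735082908
```

Emit:
step_arm(targets=[{"slide": [-0.2, 0.75, 0], "rotation": [0, 0, 0], "claw": 0.38}, {"slide": [-0.2, 0.75, 0], "rotation": [0, 0, 0], "claw": 0.38}, {"slide": [-0.2, 0.75, 0], "rotation": [0, 0, 0], "claw": 0.38}, {"slide": [-0.2, 0.75, 0], "rotation": [0, 0, 0], "claw": 0.38}, {"slide": [-0.2, 0.75, 0], "rotation": [0, 0, 0], "claw": 0.38}])

```text
t: 0.98
tcp_pos: [0.2785, 0.2241, 0.2424]
ee_rot: [[0.249, 0.969, 0.0], [0.969, -0.249, 0.001], [0.001, 0.0, -1.0]]
wrist_force: [0.3, 0.8, 0.1]
gripper_width: 0.384
```

Emit:
step_arm(targets=[{"slide": [-0.6, 0.3, 0], "rotation": [0, 0, 0], "claw": 0.38}, {"slide": [-0.6, 0.3, 0], "rotation": [0, 0, 0], "claw": 0.38}, {"slide": [-0.6, 0.3, 0], "rotation": [0, 0, 0], "claw": 0.38}, {"slide": [-0.6, 0.3, 0], "rotation": [0, 0, 0], "claw": 0.38}, {"slide": [-0.6, 0.3, 0], "rotation": [0, 0, 0], "claw": 0.38}])

```text
t: 1.4
tcp_pos: [0.3124, 0.0599, 0.2422]
ee_rot: [[0.249, 0.969, 0.0], [0.969, -0.249, 0.0], [0.0, 0.0, -1.0]]
wrist_force: [0.6, 0.1, -0.0]
gripper_width: 0.379
```

```bash
python3 -c "
from go import *
plan([.375,-.028,.242],-18)"
```

```text
t 1.40 tcp [0.3124 0.0599 0.2422] heading 65.9 tilt 0.0 F [ 0.6  0.1 -0. ] w 0.38 q [ 11.  -6. -31.  65.   0.  25.]
rot rows 6 each [-0.148 -0.005  0.013]
slide total(units) [-1.286  1.325  1.118] mm 107.91266977180537
```

Emit:
step_arm(targets=[{"slide": [-0.3, 0, 0], "rotation": [-0.148, -0.005, 0.013], "claw": 0.38}, {"slide": [-0.3, 0, 0], "rotation": [-0.148, -0.005, 0.013], "claw": 0.38}, {"slide": [-0.3, 0, 0], "rotation": [-0.148, -0.005, 0.013], "claw": 0.38}, {"slide": [-0.3, 0, 0], "rotation": [-0.148, -0.005, 0.013], "claw": 0.38}, {"slide": [-0.1, 0, 0], "rotation": [-0.148, -0.005, 0.013], "claw": 0.38}])

```text
t: 1.82
tcp_pos: [0.2946, -0.0035, 0.2426]
ee_rot: [[0.307, 0.793, 0.527], [0.952, -0.254, -0.172], [-0.003, 0.554, -0.832]]
wrist_force: [-0.8, 0.8, -0.2]
gripper_width: 0.381
```

Emit:
step_arm(targets=[{"slide": [0, 0, 0], "rotation": [-0.148, -0.005, 0.013], "claw": 0.38}, {"slide": [0, 0, 0], "rotation": [0, 0, 0], "claw": 0.38}])

```text
t: 1.98
tcp_pos: [0.2901, 0.0002, 0.2369]
ee_rot: [[0.297, 0.737, 0.607], [0.955, -0.225, -0.194], [-0.006, 0.637, -0.771]]
wrist_force: [-1.3, 0.5, -1.4]
gripper_width: 0.38
```

```bash
python3 -c "
from go import *
plan([.37,-.027,.10],-18);plan([.37,-.027,.024],-18)"
```

```text
t 1.98 tcp [2.901e-01 2.000e-04 2.369e-01] heading -17.7 tilt 39.6 F [-1.3  0.5 -1.4] w 0.38 q [ 30. -34. -59.  36. -28.  40.]
rot rows 1 each [-0.01  -0.004  0.018]
slide total(units) [-0.023 -0.467  3.183] mm 160.85803773017128
t 1.98 tcp [2.901e-01 2.000e-04 2.369e-01] heading -17.7 tilt 39.6 F [-1.3  0.5 -1.4] w 0.38 q [ 30. -34. -59.  36. -28.  40.]
rot rows 1 each [-0.01  -0.004  0.018]
slide total(units) [-0.023 -1.444  4.347] mm 229.04647422704633
```

Emit:
step_arm(targets=[{"slide": [0, -0.09, 0.63], "rotation": [0, 0, 0], "claw": 0.38}, {"slide": [0, -0.09, 0.63], "rotation": [0, 0, 0], "claw": 0.38}, {"slide": [0, -0.09, 0.63], "rotation": [0, 0, 0], "claw": 0.38}, {"slide": [0, -0.09, 0.63], "rotation": [0, 0, 0], "claw": 0.38}, {"slide": [0, -0.09, 0.63], "rotation": [0, 0, 0], "claw": 0.38}])

```text
t: 2.4
tcp_pos: [0.3814, -0.0256, 0.1179]
ee_rot: [[0.316, 0.739, 0.596], [0.949, -0.242, -0.202], [-0.005, 0.629, -0.777]]
wrist_force: [-0.1, 0.6, 0.8]
gripper_width: 0.381
```

```bash
python3 -c "
from go import *
plan([.37,-.027,.024],-18)
from workcell import viewer
import cv2
for n in('side','top'):cv2.imwrite(f'pics/{n}1.png',viewer.capture(n)['color'])"
```

```text
t 2.40 tcp [ 0.3814 -0.0256  0.1179] heading -18.8 tilt 39.0 F [-0.1  0.6  0.8] w 0.38 q [ 11.  -9. -73.  -9. -18.  23.]
rot rows 1 each [-0.023  0.011 -0.003]
slide total(units) [-0.097 -1.367  1.304] mm 94.60065470874926
```

View pics/side1.png

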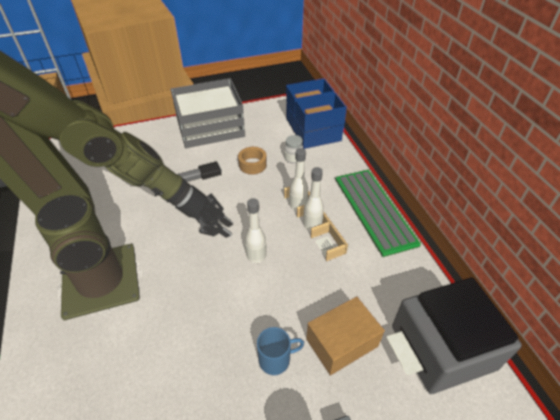

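Emit:
step_arm(targets=[{"slide": [-0.02, -0.33, 0.33], "rotation": [-0.005, 0.003, 0], "claw": 0.38}, {"slide": [-0.02, -0.33, 0.33], "rotation": [-0.005, 0.003, 0], "claw": 0.38}, {"slide": [-0.02, -0.33, 0.33], "rotation": [-0.005, 0.003, 0], "claw": 0.38}, {"slide": [0, 0, 0], "rotation": [0, 0, 0], "claw": 0.38}])

```text
t: 2.83
tcp_pos: [0.3966, -0.0126, 0.0881]
ee_rot: [[0.323, 0.76, 0.564], [0.946, -0.248, -0.208], [-0.018, 0.601, -0.799]]
wrist_force: [-0.5, 0.2, 0.5]
gripper_width: 0.379
```

```bash
python3 -c "
from go import *
plan([.37,-.027,.024],-18)"
```

```text
t 2.83 tcp [ 0.3966 -0.0126  0.0881] heading -20.2 tilt 36.9 F [-0.5  0.2  0.5] w 0.38 q [ 13.  -1. -73. -14. -19.  26.]
rot rows 1 each [-0.069  0.03  -0.001]
slide total(units) [-0.437 -1.143  0.714] mm 70.83177974703632
```

Emit:
step_arm(targets=[{"slide": [0, 0.25, -0.5], "rotation": [0, 0, 0], "claw": 0.38}, {"slide": [0, 0.2, -0.4], "rotation": [0.08, 0, 0], "claw": 0.38}, {"slide": [-0.2, 0, 0], "rotation": [0.08, 0, 0], "claw": 0.38}, {"slide": [0, 0, 0], "rotation": [0, 0, 0], "claw": 0.38}])

```text
t: 3.17
tcp_pos: [0.3878, -0.0196, 0.1392]
ee_rot: [[0.326, 0.815, 0.479], [0.945, -0.273, -0.178], [-0.015, 0.51, -0.86]]
wrist_force: [0.5, -0.4, -0.4]
gripper_width: 0.384
```

```bash
python3 -c "
from go import *
plan([.38,-.03,.024],-18,30)"
```

```text
t 3.17 tcp [ 0.3878 -0.0196  0.1392] heading -20.4 tilt 30.7 F [ 0.5 -0.4 -0.4] w 0.38 q [  8. -10. -62.  11. -14.  24.]
rot rows 1 each [ 0.015  0.027 -0.01 ]
slide total(units) [-0.246 -1.224  1.953] mm 115.8931000145295
```

Emit:
step_arm(targets=[{"slide": [-0.08, -0.33, 0.45], "rotation": [0.015, 0.027, -0.01], "claw": 0.38}, {"slide": [-0.08, -0.33, 0.45], "rotation": [0, 0, 0], "claw": 0.38}, {"slide": [0, 0, 0], "rotation": [0, 0, 0], "claw": 0.38}])

```text
t: 3.42
tcp_pos: [0.3696, -0.0261, 0.0745]
ee_rot: [[0.308, 0.832, 0.461], [0.951, -0.266, -0.156], [-0.008, 0.487, -0.873]]
wrist_force: [-2.8, -0.3, -1.1]
gripper_width: 0.38
```

```bash
python3 -c "
from go import *
plan([.38,-.03,.024],-18,30)"
```

```text
t 3.42 tcp [ 0.3696 -0.0261  0.0745] heading -18.7 tilt 29.2 F [-2.8 -0.3 -1.1] w 0.38 q [  6.  -3. -70.  -4. -12.  21.]
rot rows 1 each [-0.019  0.008  0.006]
slide total(units) [-0.01  -0.312  0.986] mm 51.70483593829198
```

Emit:
step_arm(targets=[{"slide": [0, -0.15, 0.48], "rotation": [-0.015, 0.008, 0.006], "claw": 0.38}, {"slide": [0, -0.15, 0.45], "rotation": [0, 0, 0], "claw": 0.38}, {"slide": [0, 0, 0], "rotation": [0, 0, 0], "claw": 0.38}])

```text
t: 3.67
tcp_pos: [0.3944, -0.0265, 0.0375]
ee_rot: [[0.309, 0.825, 0.473], [0.951, -0.269, -0.153], [0.001, 0.497, -0.868]]
wrist_force: [-0.0, 0.5, 0.7]
gripper_width: 0.384
```

```bash
python3 -c "
from go import *
plan([.38,-.03,.024],-18,30)
from workcell import viewer
import cv2
a=[viewer.capture(n)['color'] for n in('side','top','wrist')]
cv2.imwrite('pics/c2.png',np.hstack([cv2.resize(a[0][150:300,170:370],(400,300)),cv2.resize(a[1][130:280,200:400],(400,300))]));cv2.imwrite('pics/w2.png',a[2])"
```

```text
t 3.67 tcp [ 0.3944 -0.0265  0.0375] heading -17.9 tilt 29.8 F [-0.   0.5  0.7] w 0.38 q [  5.   7. -73. -18. -11.  20.]
rot rows 1 each [-0.005 -0.001 -0.001]
slide total(units) [-0.156 -0.353  0.108] mm 20.01918954081863
```

View pics/c2.png

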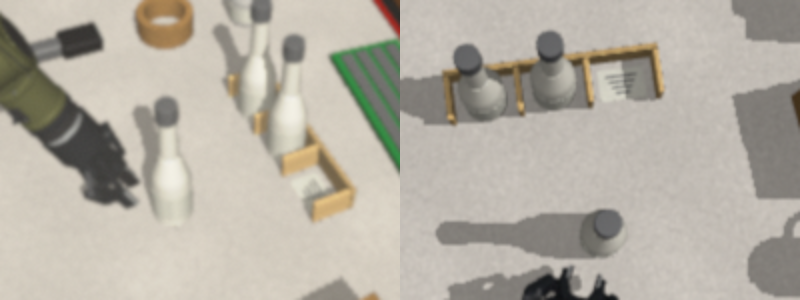

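View pics/w2.png

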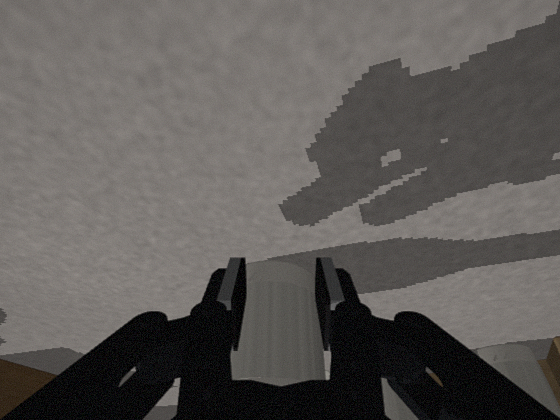

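```bash
python3 -c "
from go import *
plan([.404,-.037,.025],-18,29)"
```

```text
t 3.82 tcp [ 0.3903 -0.0266  0.038 ] heading -18.0 tilt 29.7 F [ 0.3 -0.2 -0. ] w 0.38 q [  5.   6. -73. -17. -11.  20.]
rot rows 1 each [0.015 0.    0.   ]
slide total(units) [-0.112  0.158  0.385] mm 21.551819798738098
```

Emit:
step_arm(targets=[{"slide": [-0.06, 0.06, 0.19], "rotation": [0.015, 0, 0], "claw": 0.38}, {"slide": [-0.06, 0.06, 0.19], "rotation": [0, 0, 0], "claw": 0.38}, {"slide": [0, 0, 0], "rotation": [0, 0, 0], "claw": 0.38}])

```text
t: 4.07
tcp_pos: [0.4042, -0.0371, 0.0254]
ee_rot: [[0.31, 0.83, 0.465], [0.951, -0.271, -0.15], [0.001, 0.488, -0.873]]
wrist_force: [-0.1, 0.3, 1.1]
gripper_width: 0.379
```

```bash
python3 -c "
from go import *
plan([.404,-.037,.025],-18,29)
from workcell import viewer
import cv2
a=[viewer.capture(n)['color'] for n in('side','top')]
cv2.imwrite('pics/c3.png',np.hstack([cv2.resize(a[0][150:300,170:370],(400,300)),cv2.resize(a[1][130:280,200:400],(400,300))]))"
```

```text
t 4.07 tcp [ 0.4042 -0.0371  0.0254] heading -17.9 tilt 29.2 F [-0.1  0.3  1.1] w 0.38 q [  2.  10. -73. -20. -10.  18.]
rot rows 1 each [ 0.005 -0.001 -0.001]
slide total(units) [ 0.    -0.008  0.005] mm 0.46795194233706966
```

View pics/c3.png

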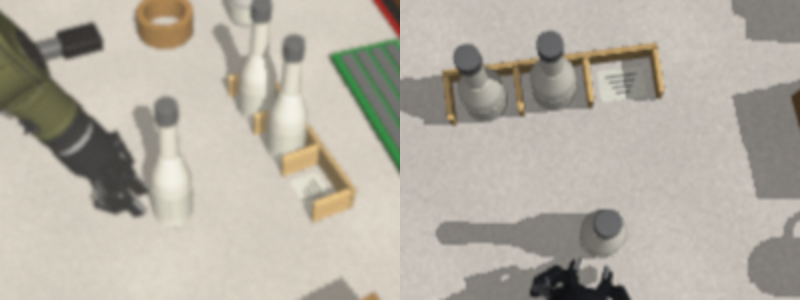

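Emit:
step_arm(targets=[{"slide": [0, 0.053, 0.029], "rotation": [-0.03, 0, 0], "claw": 0.38}, {"slide": [0, 0.053, 0.029], "rotation": [-0.03, 0, 0], "claw": 0.38}, {"slide": [0, 0.054, 0.031], "rotation": [0, 0, 0], "claw": 0.38}, {"slide": [0, 0.054, 0.031], "rotation": [0, 0, 0], "claw": 0.38}, {"slide": [0, 0.054, 0.031], "rotation": [0, 0, 0], "claw": 0.38}])

```text
t: 4.58
tcp_pos: [0.4219, -0.0408, 0.0294]
ee_rot: [[0.31, 0.814, 0.49], [0.951, -0.264, -0.163], [-0.004, 0.517, -0.856]]
wrist_force: [-4.8, 0.4, 2.3]
gripper_width: 0.382
```

```bash
cat > look.py <<'E'
from go import *
from h import *
from workcell import viewer
import sys
def bottle(c,x,y):
    P=cloud(c);m=(np.hypot(P[...,0]-x,P[...,1]-y)<.045)&(P[...,2]>.21)&(P[...,2]<.245)
    t=P[m];t2=t[t[:,2]>.222] if len(t) else t
    return (t2.mean(0).round(4),len(t2)) if len(t2) else None
def look(tag,x,y):
    a={n:viewer.capture(n) for n in('side','top')}
    print("top cap",bottle(a['top'],x,y),"(initially .4490 -.0523)  side cap",bottle(a['side'],x,y),"(init .4511,-.0572)")
    cv2.imwrite(f'pics/{tag}.png',np.hstack([cv2.resize(a['side']['color'][150:300,200:400],(400,300)),cv2.resize(a['top']['color'][130:280,200:400],(400,300))]))
E
python3 -c "
from look import *
plan(None,-18,32);look('c4',.455,-.053)"
```

```text
t 4.58 tcp [ 0.4219 -0.0408  0.0294] heading -18.4 tilt 31.1 F [-4.8  0.4  2.3] w 0.38 q [  2.  11. -73. -23. -10.  17.]
rot rows 1 each [-0.02   0.005  0.001]
top cap (array([ 0.4576, -0.0526,  0.229 ]), 161) (initially .4490 -.0523)  side cap (array([ 0.4581, -0.0571,  0.228 ]), 97) (init .4511,-.0572)
```

View pics/c4.png

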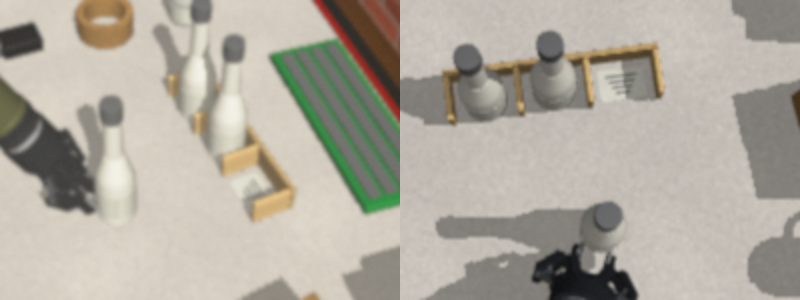

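Emit:
step_arm(targets=[{"slide": [-0.002, 0.076, 0.068], "rotation": [0, 0, 0], "claw": 0.38}, {"slide": [-0.002, 0.076, 0.068], "rotation": [0, 0, 0], "claw": 0.38}, {"slide": [-0.002, 0.076, 0.068], "rotation": [0, 0, 0], "claw": 0.38}, {"slide": [-0.002, 0.076, 0.068], "rotation": [0, 0, 0], "claw": 0.38}, {"slide": [-0.002, 0.086, 0.052], "rotation": [0, 0, 0], "claw": 0.38}])

```text
t: 5.1
tcp_pos: [0.4467, -0.0486, 0.0257]
ee_rot: [[0.31, 0.814, 0.492], [0.951, -0.264, -0.162], [-0.002, 0.518, -0.856]]
wrist_force: [-5.8, 1.5, 4.2]
gripper_width: 0.381
```

Emit:
step_arm(targets=[{"slide": [-0.002, 0.086, 0.052], "rotation": [0, 0, 0], "claw": 0.38}, {"slide": [-0.002, 0.086, 0.052], "rotation": [0, 0, 0], "claw": 0.38}, {"slide": [-0.002, 0.086, 0.052], "rotation": [0, 0, 0], "claw": 0.38}, {"slide": [-0.002, 0.086, 0.052], "rotation": [0, 0, 0], "claw": 0.38}, {"slide": [-0.002, 0.086, 0.052], "rotation": [0, 0, 0], "claw": 0.38}])

```text
t: 5.52
tcp_pos: [0.4713, -0.0571, 0.0261]
ee_rot: [[0.31, 0.813, 0.492], [0.951, -0.264, -0.162], [-0.002, 0.518, -0.855]]
wrist_force: [-2.2, 1.5, -1.2]
gripper_width: 0.377
```

```bash
python3 -c "
from look import *
plan(None,-19,32);look('c5',.505,-.07)"
```

```text
t 5.52 tcp [ 0.4713 -0.0571  0.0261] heading -18.3 tilt 31.2 F [-2.2  1.5 -1.2] w 0.38 q [ -1.  14. -67. -22.  -9.  14.]
rot rows 1 each [-0.017 -0.009  0.019]
top cap (array([ 0.5093, -0.0692,  0.2294]), 159) (initially .4490 -.0523)  side cap (array([ 0.5071, -0.0729,  0.2279]), 99) (init .4511,-.0572)
```

View pics/c5.png

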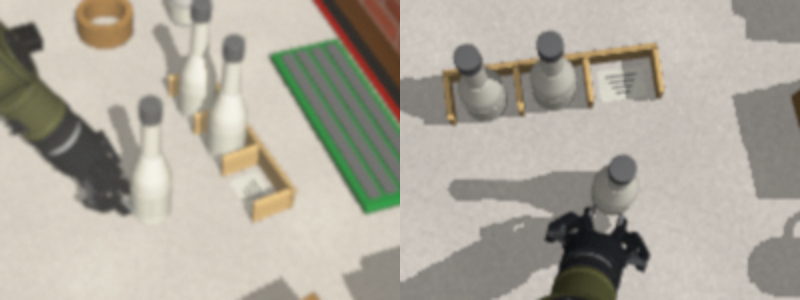

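Emit:
step_arm(targets=[{"slide": [-0.005, 0.086, 0.052], "rotation": [0, 0, 0], "claw": 0.38}, {"slide": [-0.005, 0.086, 0.052], "rotation": [0, 0, 0], "claw": 0.38}, {"slide": [-0.005, 0.086, 0.052], "rotation": [0, 0, 0], "claw": 0.38}, {"slide": [-0.005, 0.086, 0.052], "rotation": [0, 0, 0], "claw": 0.38}, {"slide": [-0.005, 0.086, 0.052], "rotation": [0, 0, 0], "claw": 0.38}])

```text
t: 6.03
tcp_pos: [0.4955, -0.0663, 0.0264]
ee_rot: [[0.31, 0.813, 0.493], [0.951, -0.264, -0.163], [-0.002, 0.519, -0.855]]
wrist_force: [-1.9, 0.1, -0.8]
gripper_width: 0.381
```

Emit:
step_arm(targets=[{"slide": [-0.005, 0.086, 0.052], "rotation": [0, 0, 0], "claw": 0.38}, {"slide": [-0.005, 0.086, 0.052], "rotation": [0, 0, 0], "claw": 0.38}, {"slide": [-0.005, 0.086, 0.052], "rotation": [0, 0, 0], "claw": 0.38}, {"slide": [-0.005, 0.086, 0.052], "rotation": [0, 0, 0], "claw": 0.38}, {"slide": [-0.005, 0.086, 0.052], "rotation": [0, 0, 0], "claw": 0.38}])

```text
t: 6.45
tcp_pos: [0.5191, -0.0754, 0.0266]
ee_rot: [[0.311, 0.812, 0.493], [0.951, -0.264, -0.163], [-0.002, 0.52, -0.854]]
wrist_force: [-2.2, 0.6, -1.4]
gripper_width: 0.381
```

Emit:
step_arm(targets=[{"slide": [-0.005, 0.086, 0.052], "rotation": [0, 0, 0], "claw": 0.38}, {"slide": [-0.005, 0.086, 0.052], "rotation": [0, 0, 0], "claw": 0.38}, {"slide": [-0.005, 0.086, 0.052], "rotation": [0, 0, 0], "claw": 0.38}, {"slide": [-0.005, 0.043, 0.026], "rotation": [0, 0, 0], "claw": 0.38}, {"slide": [0, 0, 0], "rotation": [0, 0, 0], "claw": 0.38}])

```text
t: 6.87
tcp_pos: [0.5365, -0.082, 0.0272]
ee_rot: [[0.311, 0.811, 0.495], [0.95, -0.264, -0.163], [-0.002, 0.521, -0.853]]
wrist_force: [-1.3, -0.3, -0.6]
gripper_width: 0.379
```

```bash
cat >> look.py <<'E'
def rk(x,y,b=(.6647,-.0848),a=6.84):
    c,s=np.cos(np.radians(a)),np.sin(np.radians(a));d=np.array([x,y])-b;return (d[0]*c+d[1]*s).round(4),(-d[0]*s+d[1]*c).round(4)
E
python3 -c "
from look import *
plan(None,6.84,32);look('c6',.575,-.09)"
```

```text
t 6.87 tcp [ 0.5365 -0.082   0.0272] heading -18.3 tilt 31.4 F [-1.3 -0.3 -0.6] w 0.38 q [ -5.  18. -59. -18.  -7.  11.]
rot rows 4 each [-0.003  0.073 -0.118]
top cap (array([ 0.5691, -0.093 ,  0.229 ]), 159) (initially .4490 -.0523)  side cap (array([ 0.5741, -0.0989,  0.2281]), 105) (init .4511,-.0572)
```

View pics/c6.png

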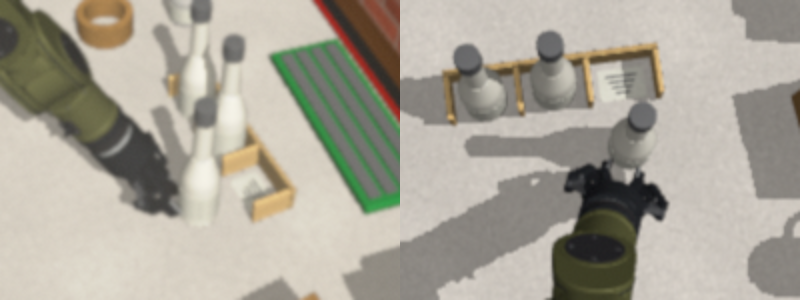

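Emit:
step_arm(targets=[{"slide": [0, -0.25, -0.15], "rotation": [0, 0, 0], "claw": 0.38}, {"slide": [0, -0.25, -0.15], "rotation": [0, 0, 0], "claw": 0.38}, {"slide": [0, 0, 0], "rotation": [-0.003, 0.073, -0.118], "claw": 0.38}, {"slide": [0, 0, 0], "rotation": [-0.003, 0.073, -0.118], "claw": 0.38}, {"slide": [0, 0, 0], "rotation": [-0.003, 0.073, -0.118], "claw": 0.38}])

```text
t: 7.38
tcp_pos: [0.508, -0.072, 0.0274]
ee_rot: [[-0.018, 0.849, 0.528], [1.0, 0.016, 0.008], [-0.002, 0.528, -0.849]]
wrist_force: [-0.0, -0.2, 0.4]
gripper_width: 0.378
```

Emit:
step_arm(targets=[{"slide": [0, 0, 0], "rotation": [-0.003, 0.073, -0.118], "claw": 0.38}, {"slide": [0, 0, 0], "rotation": [0, 0, 0], "claw": 0.38}])

```text
t: 7.55
tcp_pos: [0.5092, -0.0747, 0.0277]
ee_rot: [[-0.118, 0.842, 0.527], [0.993, 0.102, 0.061], [-0.003, 0.53, -0.848]]
wrist_force: [-0.3, -0.7, -0.2]
gripper_width: 0.381
```

```bash
python3 -c "
from look import *
plan([.512,-.101,.025],6.84,32);look('c7',.573,-.093)"
```

```text
t 7.55 tcp [ 0.5092 -0.0747  0.0277] heading 6.6 tilt 32.0 F [-0.3 -0.7 -0.2] w 0.38 q [-15.  17. -62. -19.  11. -19.]
rot rows 1 each [0.001 0.003 0.001]
slide total(units) [-0.528 -0.035  0.043] mm 26.55377023365449
top cap (array([ 0.5695, -0.0928,  0.2292]), 157) (initially .4490 -.0523)  side cap (array([ 0.5719, -0.0978,  0.2281]), 101) (init .4511,-.0572)
```

View pics/c7.png

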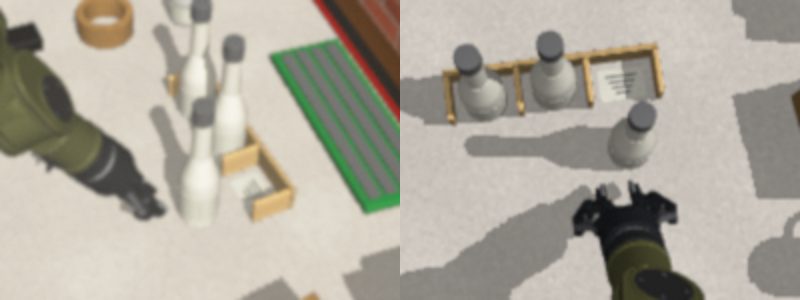

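Emit:
step_arm(targets=[{"slide": [-0.26, -0.03, 0.05], "rotation": [0, 0, 0], "claw": 0.38}, {"slide": [-0.26, 0, 0], "rotation": [0, 0, 0], "claw": 0.38}, {"slide": [0, 0.08, 0.05], "rotation": [0, 0, 0], "claw": 0.38}, {"slide": [0, 0.08, 0.05], "rotation": [0, 0, 0], "claw": 0.38}, {"slide": [0, 0.08, 0.05], "rotation": [0, 0, 0], "claw": 0.38}])

```text
t: 8.07
tcp_pos: [0.5252, -0.0959, 0.0237]
ee_rot: [[-0.12, 0.843, 0.524], [0.993, 0.102, 0.063], [-0.001, 0.528, -0.849]]
wrist_force: [-1.0, 0.8, 0.4]
gripper_width: 0.377
```

Emit:
step_arm(targets=[{"slide": [0, 0.085, 0.053], "rotation": [0, 0, 0], "claw": 0.38}, {"slide": [0, 0.085, 0.053], "rotation": [0, 0, 0], "claw": 0.38}, {"slide": [0, 0.085, 0.053], "rotation": [0, 0, 0], "claw": 0.38}, {"slide": [0, 0.085, 0.053], "rotation": [0, 0, 0], "claw": 0.38}, {"slide": [0, 0.085, 0.053], "rotation": [0, 0, 0], "claw": 0.38}])

```text
t: 8.48
tcp_pos: [0.5487, -0.0931, 0.0229]
ee_rot: [[-0.12, 0.845, 0.522], [0.993, 0.102, 0.063], [0.0, 0.526, -0.851]]
wrist_force: [-4.2, -0.6, 2.1]
gripper_width: 0.384
```

```bash
python3 -c "
from look import *
plan(None,6.84,32);look('c8',.592,-.09);p=robot.state()['tcp_pos'];print(rk(*p[:2]))"
```

```text
t 8.48 tcp [ 0.5487 -0.0931  0.0229] heading 6.9 tilt 31.7 F [-4.2 -0.6  2.1] w 0.38 q [-16.  20. -56. -16.  12. -20.]
rot rows 1 each [-0.006 -0.001  0.001]
top cap (array([ 0.587 , -0.0877,  0.229 ]), 156) (initially .4490 -.0523)  side cap (array([ 0.5863, -0.0923,  0.2282]), 97) (init .4511,-.0572)
(np.float64(-0.1148), np.float64(0.0054))
```

View pics/c8.png

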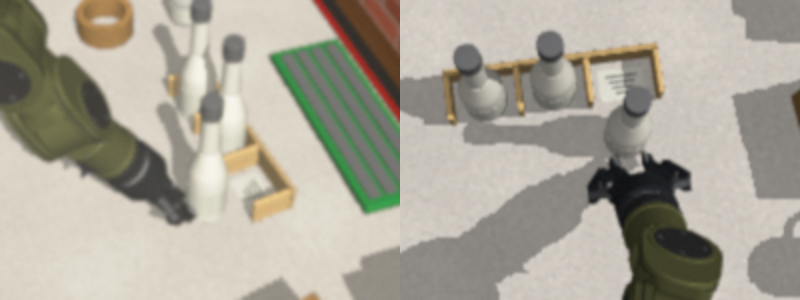

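Emit:
step_arm(targets=[{"slide": [-0.02, 0.085, 0.053], "rotation": [0, 0, 0], "claw": 0.38}, {"slide": [-0.02, 0.085, 0.053], "rotation": [0, 0, 0], "claw": 0.38}, {"slide": [-0.02, 0.085, 0.053], "rotation": [0, 0, 0], "claw": 0.38}, {"slide": [-0.02, 0.085, 0.053], "rotation": [0, 0, 0], "claw": 0.38}, {"slide": [-0.01, 0.085, 0.053], "rotation": [0, 0, 0], "claw": 0.38}])

```text
t: 9.0
tcp_pos: [0.5749, -0.0951, 0.0231]
ee_rot: [[-0.12, 0.844, 0.523], [0.993, 0.102, 0.063], [-0.0, 0.527, -0.85]]
wrist_force: [-2.6, 0.2, -0.4]
gripper_width: 0.378
```

```bash
python3 -c "
from look import *
plan(None,6.84,32);look('c9',.612,-.09);p=robot.state()['tcp_pos'];print(rk(*p[:2]))"
```

```text
t 9.00 tcp [ 0.5749 -0.0951  0.0231] heading 6.8 tilt 31.8 F [-2.6  0.2 -0.4] w 0.38 q [-15.  21. -53. -14.  12. -19.]
rot rows 1 each [-0.005 -0.     0.001]
top cap (array([ 0.6142, -0.0899,  0.2291]), 156) (initially .4490 -.0523)  side cap (array([ 0.6125, -0.0943,  0.2282]), 95) (init .4511,-.0572)
(np.float64(-0.0889), np.float64(0.0001))
```

View pics/c9.png

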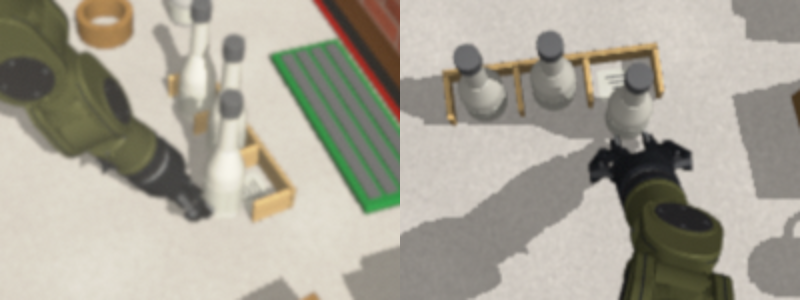

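Emit:
step_arm(targets=[{"slide": [0, 0.086, 0.053], "rotation": [0, 0, 0], "claw": 0.38}, {"slide": [0, 0.086, 0.053], "rotation": [0, 0, 0], "claw": 0.38}, {"slide": [0, 0.086, 0.053], "rotation": [0, 0, 0], "claw": 0.38}, {"slide": [0, 0.086, 0.053], "rotation": [0, 0, 0], "claw": 0.38}, {"slide": [0, 0.086, 0.053], "rotation": [0, 0, 0], "claw": 0.38}])

```text
t: 9.52
tcp_pos: [0.6003, -0.092, 0.0234]
ee_rot: [[-0.12, 0.844, 0.523], [0.993, 0.102, 0.063], [-0.001, 0.527, -0.85]]
wrist_force: [-3.3, -0.3, -1.2]
gripper_width: 0.382
```

Emit:
step_arm(targets=[{"slide": [0, 0.068, 0.042], "rotation": [0, 0, 0], "claw": 0.38}, {"slide": [0, 0.068, 0.042], "rotation": [0, 0, 0], "claw": 0.38}, {"slide": [0, 0.068, 0.042], "rotation": [0, 0, 0], "claw": 0.38}, {"slide": [0, 0, 0], "rotation": [0, 0, 0], "claw": 0.38}])

```text
t: 9.85
tcp_pos: [0.6132, -0.0906, 0.024]
ee_rot: [[-0.12, 0.843, 0.525], [0.993, 0.103, 0.063], [-0.001, 0.529, -0.849]]
wrist_force: [-0.8, 0.8, -1.5]
gripper_width: 0.381
```

```bash
python3 -c "
from look import *
plan(None,6.84,32);look('c10',.652,-.087);p=robot.state()['tcp_pos'];print(rk(*p[:2]))"
```

```text
t 9.85 tcp [ 0.6132 -0.0906  0.024 ] heading 6.8 tilt 31.9 F [-0.8  0.8 -1.5] w 0.38 q [-14.  23. -48. -12.  11. -18.]
rot rows 1 each [-0.002  0.     0.002]
top cap (array([ 0.647 , -0.0854,  0.2291]), 152) (initially .4490 -.0523)  side cap (array([ 0.6531, -0.09  ,  0.2284]), 96) (init .4511,-.0572)
(np.float64(-0.0523), np.float64(0.0004))
```

View pics/c10.png

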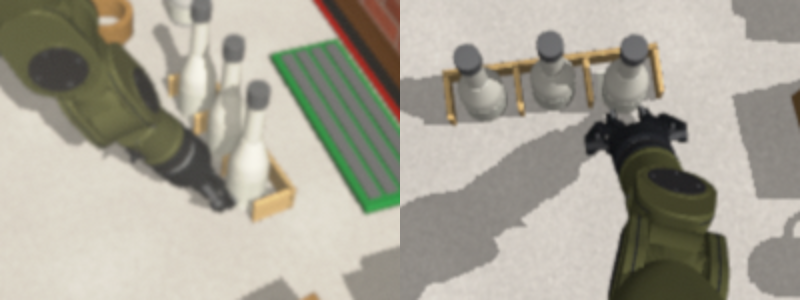

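Emit:
step_arm(targets=[{"slide": [0, 0.034, 0.021], "rotation": [0, 0, 0], "claw": 0.38}, {"slide": [0, 0.034, 0.021], "rotation": [0, 0, 0], "claw": 0.38}, {"slide": [0, 0.034, 0.021], "rotation": [0, 0, 0], "claw": 0.38}, {"slide": [0, 0.034, 0.021], "rotation": [0, 0, 0], "claw": 0.38}, {"slide": [0, 0.034, 0.021], "rotation": [0, 0, 0], "claw": 0.38}])

```text
t: 10.37
tcp_pos: [0.6215, -0.0895, 0.0236]
ee_rot: [[-0.12, 0.844, 0.523], [0.993, 0.102, 0.063], [-0.001, 0.527, -0.85]]
wrist_force: [-4.3, -0.3, 2.0]
gripper_width: 0.379
```

Emit:
step_arm(targets=[{"slide": [0, 0.026, 0.016], "rotation": [0, 0, 0], "claw": 0.38}, {"slide": [0, 0.026, 0.016], "rotation": [0, 0, 0], "claw": 0.38}])

```text
t: 10.53
tcp_pos: [0.6248, -0.0891, 0.0236]
ee_rot: [[-0.12, 0.844, 0.524], [0.993, 0.102, 0.063], [-0.001, 0.527, -0.85]]
wrist_force: [-4.9, -1.3, 1.8]
gripper_width: 0.379
```

```bash
python3 -c "
from look import *
plan(None,6.84,32);look('c11',.662,-.087);p=robot.state()['tcp_pos'];print(rk(*p[:2]))"
```

```text
t 10.53 tcp [ 0.6248 -0.0891  0.0236] heading 6.8 tilt 31.8 F [-4.9 -1.3  1.8] w 0.38 q [-13.  24. -47. -11.  10. -17.]
rot rows 1 each [-0.004  0.     0.001]
top cap (array([ 0.6599, -0.084 ,  0.229 ]), 154) (initially .4490 -.0523)  side cap (array([ 0.6618, -0.0889,  0.2281]), 97) (init .4511,-.0572)
(np.float64(-0.0397), np.float64(0.0005))
```

Emit:
step_arm(targets=[{"slide": [0, 0.022, 0.013], "rotation": [0, 0, 0], "claw": 0.38}, {"slide": [0, 0.022, 0.013], "rotation": [0, 0, 0], "claw": 0.38}])

```text
t: 10.8
tcp_pos: [0.6271, -0.0888, 0.0236]
ee_rot: [[-0.12, 0.844, 0.523], [0.993, 0.102, 0.063], [-0.001, 0.527, -0.85]]
wrist_force: [-5.1, -0.0, 2.9]
gripper_width: 0.379
```

Emit:
step_arm(targets=[{"slide": [0, 0.022, 0.013], "rotation": [0, 0, 0], "claw": 0.38}])

```text
t: 10.88
tcp_pos: [0.6284, -0.0886, 0.0236]
ee_rot: [[-0.12, 0.844, 0.523], [0.993, 0.102, 0.063], [-0.001, 0.527, -0.85]]
wrist_force: [-4.6, -0.7, 2.1]
gripper_width: 0.378
```

```bash
python3 -c "
from look import *
plan(None,6.84,32);look('c12',.662,-.087);p=robot.state()['tcp_pos'];print(rk(*p[:2]))"
```

```text
t 10.88 tcp [ 0.6284 -0.0886  0.0236] heading 6.8 tilt 31.8 F [-4.6 -0.7  2.1] w 0.38 q [-13.  24. -46. -11.  10. -17.]
rot rows 1 each [-0.004  0.     0.001]
top cap (array([ 0.6631, -0.0834,  0.2288]), 155) (initially .4490 -.0523)  side cap (array([ 0.6657, -0.0886,  0.228 ]), 92) (init .4511,-.0572)
(np.float64(-0.036), np.float64(0.0005))
```

View pics/c12.png

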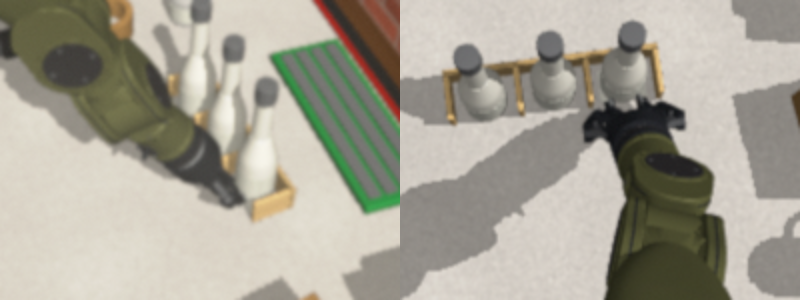

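Emit:
step_arm(targets=[{"slide": [0, 0.022, 0.013], "rotation": [0, 0, 0], "claw": 0.38}])

```text
t: 11.07
tcp_pos: [0.6296, -0.0885, 0.0235]
ee_rot: [[-0.12, 0.844, 0.523], [0.993, 0.102, 0.063], [-0.001, 0.527, -0.85]]
wrist_force: [-4.8, -0.7, 3.2]
gripper_width: 0.378
```

Emit:
step_arm(targets=[{"slide": [0, 0.022, 0.013], "rotation": [0, 0, 0], "claw": 0.38}])

```text
t: 11.15
tcp_pos: [0.6303, -0.0884, 0.0234]
ee_rot: [[-0.119, 0.844, 0.522], [0.993, 0.102, 0.062], [-0.001, 0.526, -0.85]]
wrist_force: [-10.2, -0.6, 6.4]
gripper_width: 0.378
```

Emit:
step_arm(targets=[{"slide": [0, 0.022, 0.013], "rotation": [0, 0, 0], "claw": 0.38}])

```text
t: 11.23
tcp_pos: [0.6305, -0.0883, 0.023]
ee_rot: [[-0.119, 0.845, 0.521], [0.993, 0.102, 0.062], [-0.0, 0.525, -0.851]]
wrist_force: [-14.7, -3.3, 11.3]
gripper_width: 0.382
```

The force has jumped from about 5 N to 15 N and the TCP has stopped advancing, so the bottle is against the stop. I'm backing straight off.

Emit:
step_arm(targets=[{"slide": [0, -0.04, -0.03], "rotation": [0, 0, 0], "claw": 0.38}, {"slide": [0, -0.08, -0.06], "rotation": [0, 0, 0], "claw": 0.38}, {"slide": [0, -0.2, -0.13], "rotation": [0, 0, 0], "claw": 0.38}, {"slide": [0, -0.3, -0.2], "rotation": [0, 0, 0], "claw": 0.38}, {"slide": [0, -0.4, -0.28], "rotation": [0, 0, 0], "claw": 0.38}])

```text
t: 11.65
tcp_pos: [0.5741, -0.096, 0.0283]
ee_rot: [[-0.121, 0.84, 0.529], [0.993, 0.104, 0.062], [-0.002, 0.532, -0.847]]
wrist_force: [1.0, 0.1, 0.3]
gripper_width: 0.379
```

Emit:
step_arm(targets=[{"slide": [0, -0.4, -0.28], "rotation": [0, 0, 0], "claw": 0.38}, {"slide": [0, -0.4, -0.28], "rotation": [0, 0, 0], "claw": 0.38}, {"slide": [0, 0, 0], "rotation": [0, 0, 0], "claw": 0.38}, {"slide": [0, 0, 0], "rotation": [0, 0, 0], "claw": 0.38}])

```text
t: 11.98
tcp_pos: [0.5223, -0.1016, 0.0297]
ee_rot: [[-0.119, 0.843, 0.525], [0.993, 0.102, 0.062], [-0.001, 0.528, -0.849]]
wrist_force: [0.7, -0.0, 0.6]
gripper_width: 0.379
```

```bash
python3 -c "
from look import *
plan(None,6.84,32);look('c13',.665,-.085)
for n,xy in(('top',(.6652,-.0833)),):pass
c=viewer.capture('top');b=bottle(c,.665,-.085)[0];print('slip frame',rk(b[0],b[1]))
c2=viewer.capture('side');b=bottle(c2,.665,-.088)[0];print('side',rk(b[0],b[1],(.6675,-.0881),6.88))
import pickle
c0=pickle.load(open('top0.pkl','rb'))
for p in((.6533,.0105),(.6419,.1059)):print('racked',bottle(c0,*p),bottle(c,*p))
"
```

```text
t 11.98 tcp [ 0.5223 -0.1016  0.0297] heading 6.8 tilt 31.9 F [ 0.7 -0.   0.6] w 0.38 q [-19.  18. -59. -16.  13. -22.]
rot rows 1 each [-0.002  0.001  0.001]
top cap (array([ 0.6644, -0.0833,  0.2291]), 150) (initially .4490 -.0523)  side cap (array([ 0.6673, -0.088 ,  0.2282]), 93) (init .4511,-.0572)
slip frame (np.float64(0.0001), np.float64(0.0017))
side (np.float64(-0.0007), np.float64(0.0001))
racked (array([0.6528, 0.0105, 0.229 ]), 150) (array([0.6526, 0.0105, 0.229 ]), 153)
racked (array([0.6387, 0.1049, 0.2289]), 153) (array([0.6386, 0.1052, 0.2291]), 150)
```

View pics/c13.png

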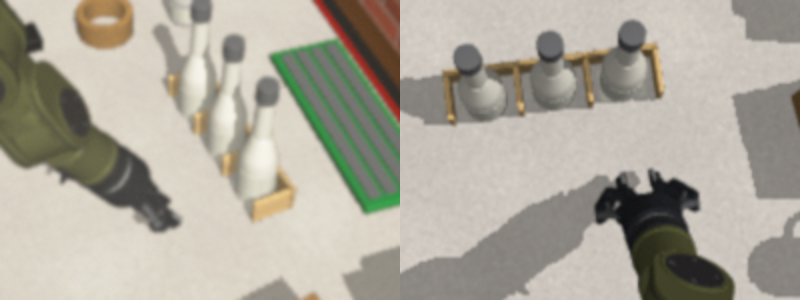

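The bottle stands upright and home in the right-hand bay: its cap is at (630,35) in the top half of the picture, in line with the racked bottles. The gripper is well clear, so I'm handing the job in.

```bash
python3 -c "
from workcell import order
print(order.finish_job())"
```

```text
the job is handed in; nothing more can be done
None
```

The bottle now stands upright in the bay with the slip, against the back stop, and the job is handed in at about 12 s of the 61 s allowed. The hand-in reports no verdict, so this rests on my own checks.

I pushed it low down (TCP 23–29 mm above the bench) with the half-closed fingers tilted about 30°. The first push brought it in front of the empty bay. After backing off and turning, I pushed it straight in along the bay until the force rose from about 5 N to 15 N. Then I backed off about 110 mm.

- **Bottle position:** in the slip's frame it is at x ≈ 0.0 mm, y ≈ +1.7 mm from the top view, and x ≈ −0.7 mm, y ≈ +0.1 mm from the side view. Both are well within tolerance. The cap height stayed at 229 mm, so the bottle is upright.
- **Racked bottles:** both are within 0.3 mm of where they started.
- **Bystanders:** I saw no contact with any of them, but did not measure their positions again.
- **Contact:** with the arm withdrawn, the wrist force is about 1 N, which is noise level. The images and force readings showed no sign of touching the neck or cap.
- **Disagreements:**
  - The two cameras differ by 3 to 5 mm in absolute position, so I measured the bottle against the rack within each view.
  - Joint 3 hit its range limit during the first approach. I reduced the tilt from 40° to 30° to get around it.

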